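# Fit the tested upper half on its dowels and hold the seam shut

### The arm

A 6-joint arm with a two-finger parallel gripper is mounted at the origin on the work surface. World frame = base frame: x ahead of the robot, y to its left, z up, the work surface at z = 0. Lengths are in m, angles in rad, forces in N, time in s.
With the tool pointing down it reaches from about 0.375 to 0.825 m from the base axis. Payload 5.5 kg.
Tool frame: the origin (TCP) lies at the centre of the arm's flange, where the gripper is bolted on; the fingertips stand 173 mm ahead of it and the grasp point (between the pads) lies 155 mm ahead of it; z points along the fingers, y is the direction in which the jaws open and shut (so a half turn about z gives the same grasp; the last joint's range is limited). The gripper opens to 85 mm and grips with 20 to 120 N. Pads are 22 mm wide; open, the fingers measure 114 mm over their backs; the gripper's body (76 mm by 85 mm) begins 54 mm behind the grasp point. The pads swing forward as they close: fully open they stand 13 mm farther back than shut.
Start: joints at [-1.133, 0.314, -0.047, 1.21, 0, 1.571], TCP at [0.254, -0.543, 0.405] pointing down, gripper open.
Joint ranges: [-2.67, 2.67], [-0.69, 1.73], [-1.03, 1.25], [-2.08, 2.16], [-1.42, 1.45], [-3.14, 3.14]. Speed limits (rad/s): [2.39, 2.39, 3.01, 3.14, 3.14, 3.14].

### API

Orientations are given as a rotation vector (axis times angle).
In Python, from rig import readout, vision, sign_off gives the robot as it stands.
- The arm moves only by the shell command python3 -m crank 'ROWS' [FORCE]. ROWS is a JSON object of lists of equal length, an entry for each row: "travel": the shift along the tool's x, y, z in mm, a list of three; "turn": the turn, a rotation vector about the tool's x, y, z in rad, a list of three; "claw": the closure, from 0 (fully open) to 1 (shut). In form: {"travel": [[tx, ty, tz], ...], "turn": [[rx, ry, rz], ...], "claw": [claw, ...]}. A call has 1 to 20 rows; each row is the pose to reach, as a shift and turn from the pose commanded when the call began, along the tool's axes at that moment; what a row does not reach only later rows make up. A row lasts 1/12 s, in which the tool goes at most 41.7 mm and 7.16 degrees, less where a joint would pass 70% of its speed; a pose out of reach is approached as far as the arm can. A call with a gripper value outside its range is refused whole. The fingers move at their own pace and stop on an object; FORCE is the grip in N (left out, the last holds). Time passes only in rows, so rows that repeat a pose let the fingers close. It gives the time, the measured TCP pose, the force and the opening at its end, in the units of the state.
- readout.state(): the state, without advancing time (a new reading comes with each control period).
- vision.capture(name): name is "scene" or "top" or "wrist"; returns the picture (420x560x3 uint8, red, green, blue); there is no depth.
- vision.camera_params(name): a dict with "intrinsics" (3x3 intrinsics, pixels), "R" (3x3) and "t" (3): a world point X has camera coordinates R X + t. Camera axes: x right, y down, z forward; pixel columns grow to the right and rows downward; lengths in m; the calibration is good to about 2 mm. A picture is of the moment at which its call begins: read the wrist's pose just before it. camera_params takes no time and is no camera call; for the wrist camera it gives the pose at the moment of the call.
- sign_off(): hands the job in, once; it reports no verdict.
The state is a dict: "clock": time; "joints": joint angles; "joint_vel": joint speeds; "effort": joint torques, N m; "tcp_pos": TCP position; "tool_rot": TCP orientation; "force": force on the tool from outside, world axes, zero at the start; "moment": the same for the moment, N m; "gripper_width": finger opening in m.
Only numpy, scipy, OpenCV 4.12 (cv2) and the standard library are available. Lean on these libraries where they do the work, as an engineer would, in place of code of your own. Each camera call takes 0.05 s, during which the arm holds its last target. There are 200 camera calls.

### The job

The white upper half with the green terminals has passed its test: pull it up out of its quick-release socket on the test rail, against the sprung catches. Fit it on the two dowels of its lower half, which is clamped in the blue vise, green end over green end, and press it down against the sprung contacts until the seam is fully closed. Keep holding it pressed shut, as for driving the screws: finish while still pressing, and leave the dark module in its socket and everything else on the bench where it is.

Things in the scene. Friction and masses are not known exactly. Their poses are not given: they have to be found in the camera images.
- upper_half: White upper half of a rail module, loose, 0.16 kg, at the start upright in one of the two sockets of test_rack. Lower tier 90 x 53 mm (x by y), 22 mm high, a narrower nose on top. Origin: centre of the underside (the mating face); z up; +x to the end with the green terminals (the other end: grey). Each end has a catch bead 2 mm proud, 2 to 10 mm above the underside. Two holes below, 16 mm deep.
- nose_top (a point): Centre of the top of upper_half, 52 mm above its underside. The nose is 45 mm along upper_half's x, 53 mm along its y and stands 30 mm above the shoulders: grip it across 45 mm (along x) with the fingertips just above the shoulders, or grip the whole part across its 53 mm width (along y).
- hole_big (a point): Mouth of the 9.2 mm hole in the underside of upper_half, near the green end: at x +32, y +14, z 0 mm in upper_half. Takes the 8 mm dowel.
- hole_small (a point): Mouth of the 7.2 mm hole in the underside of upper_half, near the grey end: at x -32, y -14, z 0 mm in upper_half. Takes the 6 mm dowel.
- lower_half: White lower half, 90 x 53 x 32 mm, fixed in the vise jaws. Origin: centre of its flat top (mating) face, 82 mm above the bench; z up; +x to its green end. Closed, the origins and axes of both halves coincide. Two brass dowels stand 12 mm above the face, the last 4 mm tapered to tips 3.6 and 1.6 mm across. Jaws along both long sides, 16 mm below the face; the vise screw sticks out to -y, lower.
- dowel_big (a point): Foot of the 8 mm dowel, on the mating face near the green end: at x +32, y +14, z 0 mm in lower_half.
- dowel_small (a point): Foot of the 6 mm dowel, on the mating face near the grey end: at x -32, y -14, z 0 mm in lower_half.
- contact_strip (a joint): Black strip of sprung contacts, 46 x 12 mm, in the middle of lower_half's face. 0: up, 4 mm proud; grows as pressed; 0.004 (m) when the seam is closed. It pushes back with 5 N when up, 9 N when the seam is closed, so the upper half rides 4 mm high unless pressed down.
- test_rack: Test rack, fixed: aluminium plate 136 x 370 mm, a 35 mm steel rail along its y, two dark sockets on it at y +62 and -62 mm. Origin: centre of its underside; z up. Modules in the sockets have its orientation, give or take a degree. Terminals and a fuse at the rail's ends reach 58 mm above the bench.
- socket_a (a point): Centre of the floor of the socket at y +62 mm, 44 mm above the bench (the other is alike). A yellow sprung roller catch at each end (x +/-56 mm, reaching 18 mm above the floor) holds the module; a straight upward pull of about 12 to 17 N frees it within 8 mm. Fences 5 mm high stand beside the module, 1 mm clear.
- dark_module: Dark grey module of the same size and shape as upper_half, with orange and grey terminals, loose, plugged in the other socket. Stays where it is. Origin: centre of its underside.
- screwdriver: Red-handled screwdriver, 190 mm long, lying on the bench along its x. Bystander.
- solder_reel: Reel of solder standing on its flange, 54 mm across, 36 mm high. Bystander; origin under its centre.
- multimeter: Yellow and black multimeter lying flat, 75 x 140 x 40 mm. Bystander; origin under its centre.
- battery_holder: Black holder with two round cells, 62 x 78 x 22 mm. Bystander; origin under its centre.
- circuit_board: Green circuit board on four short pillars, 84 x 56 x 21 mm. Bystander; origin under its centre.
Not all that is in view belongs to the job. What is shaped like the upper_half but purple is not meant.

How it is judged:
By the outcome, as a careful person would: the job done as asked, in the order asked, and still so for the second after the job is handed in, while the arm keeps its last pose, push and grip.
It also fails if it takes over 38 s, if anything falls off the work surface, if the arm or the gripper's body presses on something with over 40 N, if the wrist force passes 120 N, or if a joint passes its speed limit or range.

## Working session

There is one attempt and no reset: what is moved stays moved. The work goes in short steps, Python scripts to look and compute and a shell command to move; the robot and the scene stay as the last step left them, time stands still between calls to the robot, and variables do not carry over. Pictures are saved under pics/ and viewed, about 8 in all and at most 12, crops included, and the job is handed in when it is done.

```bash
mkdir -p pics; ls
python3 - <<'E'
from rig import readout, vision
import cv2,numpy as np
print(readout.state())
for n in("scene","top"):
    im=vision.capture(n); cv2.imwrite(f"pics/{n}0.png",im[:,:,::-1])
    p=vision.camera_params(n); print(n,{k:np.round(v,4).tolist() for k,v in p.items()})
E
```

```text
pics
{'clock': 0.0, 'joints': array([-1.13300300e+00,  3.14253998e-01, -4.80898334e-02,  1.21019208e+00,
       -3.82897037e-05,  1.57079854e+00]), 'joint_vel': array([ 0.00043723, -0.00202339,  0.00065814,  0.00185266, -0.00152385,
        0.00167186]), 'effort': array([ 6.72809965e-04, -5.39593506e+01,  3.39747298e+01,  1.90839136e-02,
       -1.45472500e-04,  1.32789737e-05]), 'tcp_pos': array([ 0.25424031, -0.54316112,  0.40381282]), 'tool_rot': array([-3.06497807e+00, -6.81835181e-01,  6.51738847e-04]), 'force': array([ 0.21956747, -0.24503395,  0.08167923]), 'moment': array([ 0.03105285,  0.02541651, -0.01938046]), 'gripper_width': 0.08555059834526489}
scene {'intrinsics': [[421.702, 0.0, 284.5539], [0.0, 421.702, 210.1686], [0.0, 0.0, 1.0]], 'R': [[-0.7894, 0.6137, -0.012], [0.3805, 0.4738, -0.7942], [-0.4817, -0.6315, -0.6076]], 't': [0.3855, -0.1312, 1.5397]}
top {'intrinsics': [[539.7176, 0.0, 276.1025], [0.0, 539.7176, 208.5957], [0.0, 0.0, 1.0]], 'R': [[0.0522, -0.9986, 0.0003], [-0.9759, -0.0511, -0.2123], [0.212, 0.0108, -0.9772]], 't': [0.0153, 0.5306, 1.3975]}
```

View pics/scene0.png

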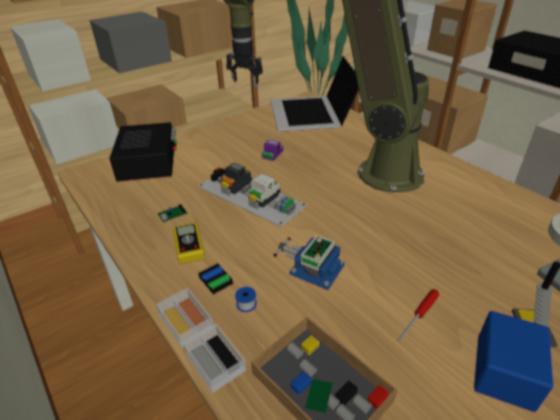

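View pics/top0.png

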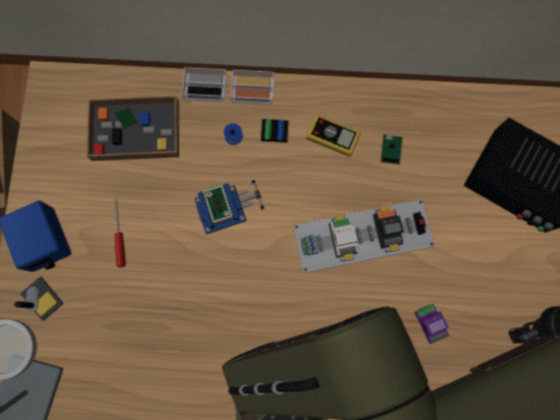

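The top view shows these candidates:
- White half at top px (344,236), scene (264,190). Green end is up, away from the robot. **This is my choice.**
- Dark module at (389,228), with an orange end. Not this one.
- Purple lookalike at (432,323). Not this one.
- Lower half in the blue vise at (219,204).

I'll check the choice in one close crop.

```bash
cat > h.py <<'E'
import numpy as np, cv2
from rig import readout, vision
from scipy.spatial.transform import Rotation as Ro
def ray(p,px,z):
    K,R,t=p["intrinsics"],p["R"],p["t"]
    d=R.T@np.linalg.inv(K)@np.array([px[0],px[1],1.]); c=-R.T@t
    return c+d*(z-c[2])/d[2]
def proj(p,X):
    q=p["intrinsics"]@(p["R"]@np.asarray(X,float)+p["t"]); return q[:2]/q[2]
E
python3 - <<'E'
from h import *
im=cv2.imread("pics/top0.png")
c=cv2.resize(im[175:275,185:445],None,fx=3,fy=3,interpolation=cv2.INTER_CUBIC); cv2.imwrite("pics/crop1.png",c)
p=vision.camera_params("top")
for n,px,z in(("nose",(344,233),.096),("dark",(389,226),.096),("lower",(219,204),.082),("rackTL",(296,224),.005),("TR",(427,201),.005),("BR",(433,246),.005),("BL",(303,271),.005)): print(n,ray(p,px,z).round(4))
E
```

```text
nose [ 0.4651 -0.1368  0.096 ]
dark [ 0.4897 -0.2533  0.096 ]
lower [0.5282 0.1947 0.082 ]
rackTL [ 0.4996 -0.0138  0.005 ]
TR [ 0.5843 -0.3775  0.005 ]
BR [ 0.4578 -0.3931  0.005 ]
BL [ 0.3704 -0.0387  0.005 ]
```

View pics/crop1.png

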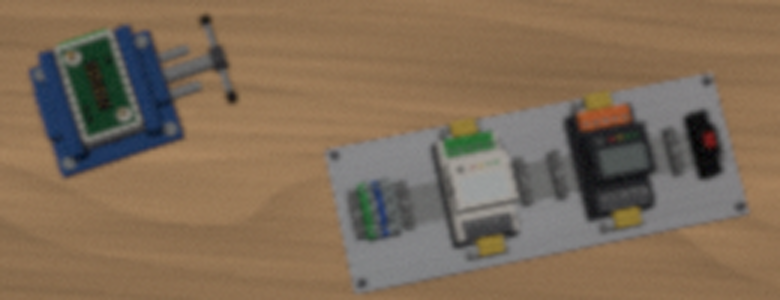

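The crop confirms the white body with green terminals at crop px (468,145), which is +x, away from the robot. The dark/orange module is at (610,155). The lower half is at (98,85), with its big dowel at about (73,58). Next I'll move the wrist camera over the white module.

```bash
cat >> h.py <<'E'
def down(yaw):  # tool z down, tool y at yaw (deg)
    y=np.array([np.cos(np.radians(yaw)),np.sin(np.radians(yaw)),0]); z=np.array([0,0,-1.])
    return np.c_[np.cross(y,z),y,z]
def rel(pos,yaw,p0=None,R0=None):
    s=readout.state()
    if p0 is None: p0=s["tcp_pos"]
    if R0 is None: R0=Ro.from_rotvec(s["tool_rot"]).as_matrix()
    print("travel",(R0.T@(np.array(pos)-p0)*1e3).round(1),"turn",Ro.from_matrix(R0.T@down(yaw)).as_rotvec().round(4))
def wcam():
    s=readout.state();w=vision.camera_params("wrist");R0=Ro.from_rotvec(s["tool_rot"]).as_matrix()
    return w,s,R0
E
python3 - <<'E'
from h import *
w,s,R0=wcam()
c=-w["R"].T@w["t"]; print("cam in tool",R0.T@(c-s["tcp_pos"]),"\n",R0.T@w["R"].T, w["intrinsics"][0])
rel([.455,-.137,.405],13.3)
E
```

```text
cam in tool [ 8.08811415e-02 -4.99115073e-05  3.02251149e-02] 
 [[-5.54107503e-04 -9.49376654e-01 -3.14139559e-01]
 [ 9.99999738e-01 -6.72685797e-04  2.69067778e-04]
 [-4.66763887e-04 -3.14139328e-01  9.49376777e-01]] [294.59110624   0.         273.9898319 ]
travel [ 354.  -282.8   -0.6] turn [-1.3000e-03 -1.1000e-03 -1.3652e+00]
```

```bash
python3 -m crank '{"travel":[[354,-283,0],[354,-283,0],[354,-283,0],[354,-283,0],[354,-283,0],[354,-283,0],[354,-283,0],[354,-283,0],[354,-283,0],[354,-283,0],[354,-283,0],[354,-283,0],[354,-283,0],[354,-283,0],[354,-283,0],[354,-283,0]],"turn":[[0,0,-1.365],[0,0,-1.365],[0,0,-1.365],[0,0,-1.365],[0,0,-1.365],[0,0,-1.365],[0,0,-1.365],[0,0,-1.365],[0,0,-1.365],[0,0,-1.365],[0,0,-1.365],[0,0,-1.365],[0,0,-1.365],[0,0,-1.365],[0,0,-1.365],[0,0,-1.365]],"claw":[0,0,0,0,0,0,0,0,0,0,0,0,0,0,0,0]}' 100
python3 - <<'E'
from h import *
import pickle
w,s,R0=wcam(); im=vision.capture("wrist"); cv2.imwrite("pics/w1.png",im[:,:,::-1]); pickle.dump((w,s),open("w1.pkl","wb"))
print(s["joints"].round(3),s["joint_vel"].round(3)); 
cv2.imwrite("pics/w1c.png",cv2.resize(im[100:400,130:430,::-1],None,fx=2,fy=2,interpolation=cv2.INTER_CUBIC))
print(proj(w,[.465,-.137,.096]))
E
```

```text
clock: 1.43
tcp_pos: [0.4545, -0.1382, 0.4046]
tool_rot: [-1.953, -2.461, 0.001]
force: [0.7, 1.2, 0.6]
gripper_width: 0.0854
[-0.295  0.079 -0.336  1.156 -0.     1.046] [-0.002 -0.002  0.003  0.001  0.002 -0.   ]
[284.66309383 204.36762193]
```

View pics/w1.png

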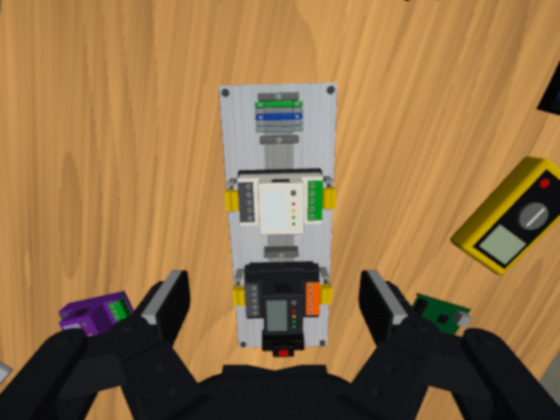

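The wrist view shows the white module at about (280,203), green end to the right at (315,200). The dark module is at (283,295) and the terminals at (279,110). I'll enlarge it to pick the nose and shoulder edges.

Run:
```python
import cv2
im=cv2.imread("pics/w1.png")[160:250,220:345]
cv2.imwrite("pics/w1z.png",cv2.resize(im,None,fx=6,fy=6,interpolation=cv2.INTER_CUBIC))
```

```text
(no output)
```

View pics/w1z.png

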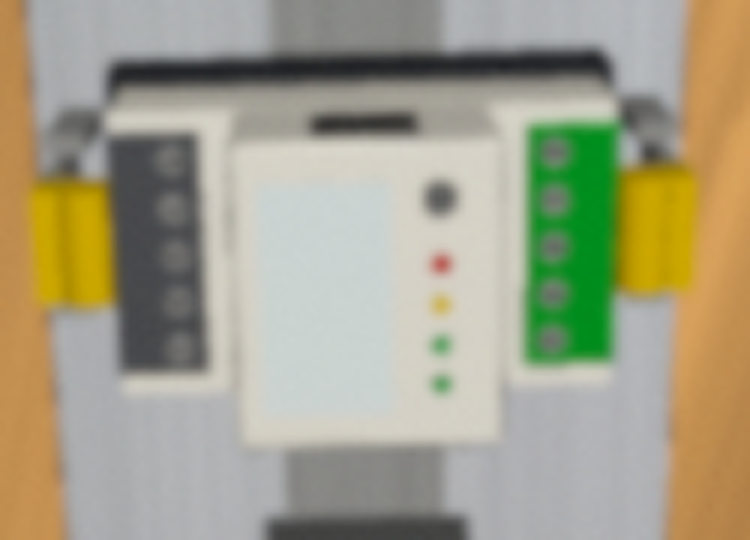

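Run:
```python
from h import *
import pickle
w,s=pickle.load(open("w1.pkl","rb"))
def q(P,z):
    X=np.array([ray(w,(220+(a+.5)/6-.5,160+(b+.5)/6-.5),z) for a,b in P])
    TL,TR,BR,BL=X; v=TR-TL+BR-BL; u=TL-BL+TR-BR
    print("c",X.mean(0).round(4),"len",[round(np.linalg.norm(k)*1e3,1) for k in(TR-TL,BR-BL,TL-BL,TR-BR)],"yaw x",np.degrees(np.arctan2(v[1],v[0])).round(2),"yaw y-90",np.degrees(np.arctan2(u[1],u[0])).round(2)-90)
q([(233,142),(499,137),(500,442),(243,446)],.096)
q([(106,126),(616,118),(612,382),(121,392)],.066)
X=np.array([ray(w,p,.004) for p in((225,93),(331,90),(323,343),(242,345))]);print(X.round(4))
v=X[1]+X[0]-X[2]-X[3];print("rack yaw",np.degrees(np.arctan2(-v[0],v[1])))
```

```text
c [ 0.4626 -0.1424  0.096 ] len [np.float64(42.6), np.float64(43.6), np.float64(52.5), np.float64(52.6)] yaw x 14.15 yaw y-90 14.519999999999996
c [ 0.4628 -0.1444  0.066 ] len [np.float64(90.2), np.float64(91.2), np.float64(50.2), np.float64(49.7)] yaw x 14.2 yaw y-90 14.620000000000005
[[ 0.3746 -0.047   0.004 ]
 [ 0.494  -0.0159  0.004 ]
 [ 0.5854 -0.3663  0.004 ]
 [ 0.464  -0.3986  0.004 ]]
rack yaw 14.452755704589192
```

Run:
```python
from h import *
rel([.4627,-.1437,.240],14.3)
```

```text
travel [ -7.2   6.8 164.7] turn [-0.0002  0.     -0.0203]
```

```bash
python3 -m crank '{"travel":[[-7,7,40],[-7,7,80],[-7,7,110],[-7,7,130],[-7,7,145],[-7,7,158],[-7,7,165],[-7,7,165],[-7,7,165],[-7,7,165],[-7,7,165],[-7,7,165],[-7,7,165],[-7,7,165],[-7,7,165],[-7,7,165]],"turn":[[0,0,-0.02],[0,0,-0.02],[0,0,-0.02],[0,0,-0.02],[0,0,-0.02],[0,0,-0.02],[0,0,-0.02],[0,0,-0.02],[0,0,-0.02],[0,0,-0.02],[0,0,-0.02],[0,0,-0.02],[0,0,-0.02],[0,0,-0.02],[0,0,-0.02],[0,0,-0.02]],"claw":[0,0,0,0,0,0,0,0,0.5,0.5,0.6,0.7,0.7,0.7,0.7,0.7]}' 100
python3 - <<'E'
from h import *
w,s,R0=wcam(); im=vision.capture("wrist"); cv2.imwrite("pics/w2.png",im[:,:,::-1])
print(s["force"].round(1),s["moment"].round(2),s["gripper_width"],s["tcp_pos"].round(4))
E
```

```text
clock: 2.82
tcp_pos: [0.4634, -0.1427, 0.2411]
tool_rot: [1.924, 2.481, -0.002]
force: [-3.9, -1.0, 8.6]
gripper_width: 0.0434
[-3.9 -1.   8.6] [-0.26  0.95 -0.04] 0.04337932895365785 [ 0.4634 -0.1427  0.2411]
```

View pics/w2.png

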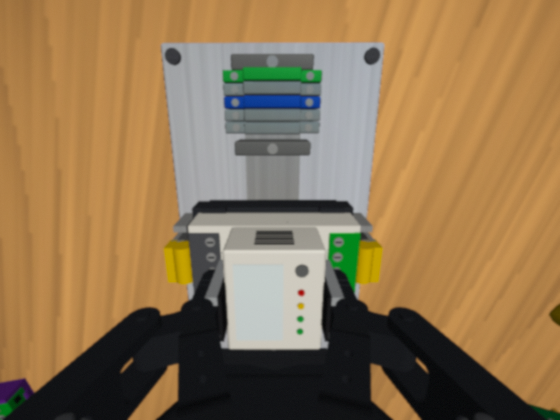

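The grip is good: opening 43 mm on the nose, tips on the shoulders. Now a straight pull out, slow at first.

```bash
python3 -m crank '{"travel":[[0,0,-2],[0,0,-4],[0,0,-6],[0,0,-8],[0,0,-10],[0,0,-12],[0,0,-16],[0,0,-24],[0,0,-40],[0,0,-70],[0,0,-110],[0,0,-145],[0,0,-160],[0,0,-160]],"turn":[[0,0,0],[0,0,0],[0,0,0],[0,0,0],[0,0,0],[0,0,0],[0,0,0],[0,0,0],[0,0,0],[0,0,0],[0,0,0],[0,0,0],[0,0,0],[0,0,0]],"claw":[0.7,0.7,0.7,0.7,0.7,0.7,0.7,0.7,0.7,0.7,0.7,0.7,0.7,0.7]}' 100
python3 - <<'E'
from h import *
rel([.505,.10,.40],14.3); print(readout.state()["moment"])
E
```

```text
clock: 4.03
tcp_pos: [0.4654, -0.1427, 0.4055]
tool_rot: [1.919, 2.475, 0.007]
force: [1.1, -0.5, -1.2]
gripper_width: 0.0434
travel [225.2  98.8   5.3] turn [0.0093 0.005  0.0025]
[-0.06253829 -0.08492573 -0.01453986]
```

```bash
python3 -m crank '{"travel":[[36,16,0],[72,32,0],[108,48,0],[144,63,0],[180,79,0],[210,92,0],[225,99,0],[225,99,0],[225,99,0],[225,99,0]],"turn":[[0,0,0],[0,0,0],[0,0,0],[0,0,0],[0,0,0],[0,0,0],[0,0,0],[0,0,0],[0,0,0],[0,0,0]],"claw":[0.7,0.7,0.7,0.7,0.7,0.7,0.7,0.7,0.7,0.7]}' 100
python3 - <<'E'
from h import *
import pickle
w,s,R0=wcam(); im=vision.capture("wrist"); pickle.dump((w,s),open("w3.pkl","wb")); cv2.imwrite("pics/w3.png",im[:,:,::-1])
p=proj(w,[.525,.19,.082]); print(p,s["tcp_pos"].round(4),s["tool_rot"].round(4),s["force"].round(1),s["gripper_width"])
x,y=int(p[0])-75,max(0,int(p[1])-60); print(x,y)
z=cv2.resize(im[y:y+120,x:x+150,::-1],None,fx=5,fy=5,interpolation=cv2.INTER_CUBIC); cv2.imwrite("pics/w3z.png",z)
E
```

```text
clock: 4.87
tcp_pos: [0.503, 0.1, 0.3991]
tool_rot: [-1.924, -2.483, 0.001]
force: [0.1, 0.4, -1.5]
gripper_width: 0.043
[321.52721679 115.48259416] [0.503  0.1    0.3991] [-1.9245e+00 -2.4827e+00  1.4000e-03] [ 0.1  0.4 -1.5] 0.04303234152426542
246 55
```

View pics/w3z.png

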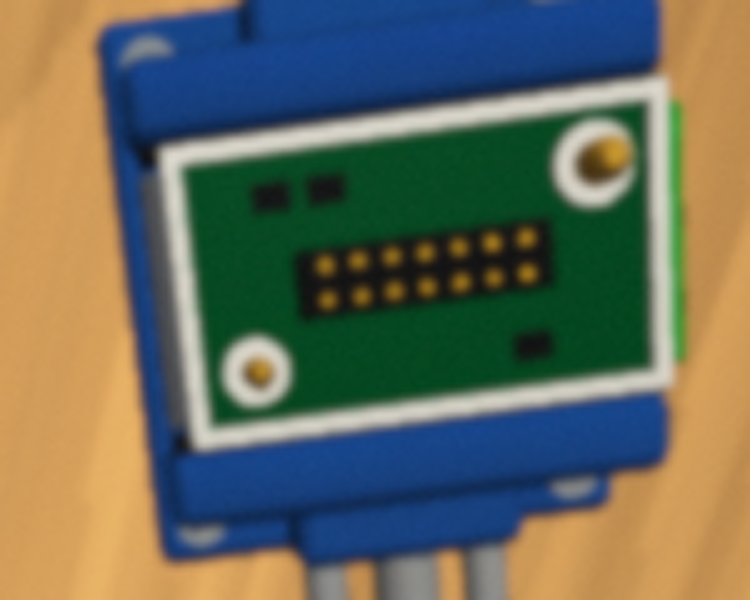

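View pics/w3.png

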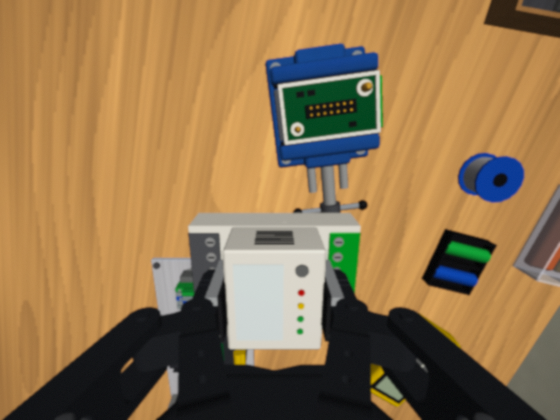

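The lower half fills the zoomed crop. Its face corners are near (158,150), (668,80), (676,385) and (192,450). The big-dowel ring is at (592,163), by the green end on the right, and the small-dowel ring at (257,371). The full view shows the module held square at about (275,290). One crop of the held part will give its offset in the hand.

Run:
```python
from h import *
import pickle
w,s=pickle.load(open("w3.pkl","rb"))
M=np.array([[-45,26.5],[45,26.5],[45,-26.5],[-45,-26.5],[32,14],[-32,-14]])/1e3
C=[(158,150),(668,80),(676,385),(192,450),(592,163),(257,371)]
X=np.array([ray(w,(246+(a+.5)/5-.5,55+(b+.5)/5-.5),.082)[:2] for a,b in C])
Xc=X-X.mean(0);Mc=M-M.mean(0)
H=Mc.T@Xc; th=np.arctan2(H[0,1]-H[1,0],H[0,0]+H[1,1]); R=np.array([[np.cos(th),-np.sin(th)],[np.sin(th),np.cos(th)]])
o=X.mean(0)-R@M.mean(0)
print("origin",o.round(4),"yaw",np.degrees(th).round(2),"res mm\n",((X-o-M@R.T)*1e3).round(1), "ring dist",np.linalg.norm(X[4]-X[5]))
im=cv2.imread("pics/w3.png")[200:360,180:370]; cv2.imwrite("pics/w3h.png",cv2.resize(im,None,fx=4,fy=3.75,interpolation=cv2.INTER_CUBIC))
```

```text
origin [0.5307 0.1976] yaw 21.85 res mm
 [[-0.3 -0.2]
 [ 0.5 -0.3]
 [ 0.8  0.4]
 [-0.6 -0.2]
 [-0.5  0. ]
 [ 0.1  0.3]] ring dist 0.06926115359124396
```

View pics/w3h.png

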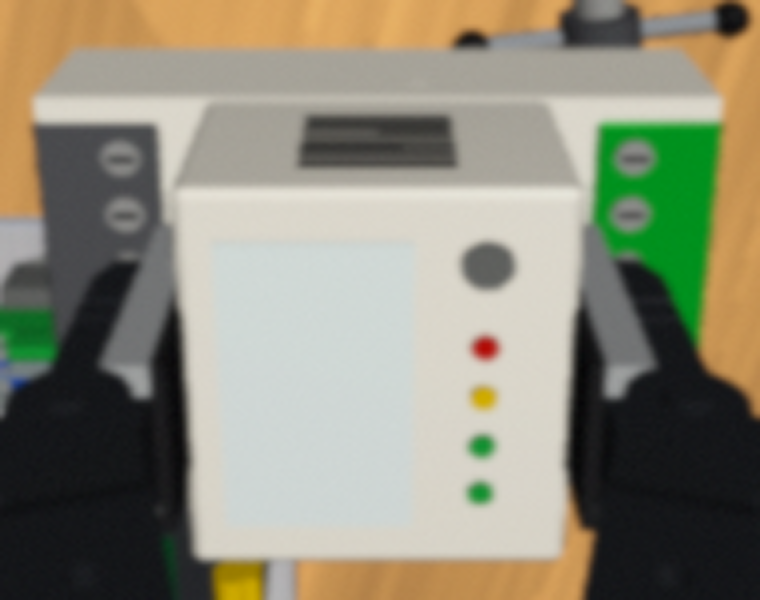

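Run:
```python
from h import *
import pickle
from scipy.optimize import least_squares
w,s=pickle.load(open("w3.pkl","rb")); R0=Ro.from_rotvec(s["tool_rot"]).as_matrix(); p0=s["tcp_pos"]
# module axes in tool: mx=tool y, my=tool x, mz=-tool z
B=np.array([[0,1,0],[1,0,0],[0,0,-1.]]).T
pts=[((-45,26.5,0),(68,48)),((45,26.5,0),(698,48)),((-45,26.5,22),(34,97)),((45,26.5,22),(720,97)),((-22.5,26.5,52),(178,187)),((22.5,26.5,52),(580,187)),((22.5,-26.5,52),(564,557)),((-22.5,-26.5,52),(193,557)),((-22.5,26.5,22),(205,103)),((22.5,26.5,22),(550,103))]
M=np.array([a for a,_ in pts])/1e3; U=np.array([(180+(a+.5)/4-.5,200+(b+.5)/3.75-.5) for _,(a,b) in pts])
def f(v):
    X=(Ro.from_rotvec(v[3:]).as_matrix()@B@M.T).T+v[:3]
    return np.array([proj(w,R0@x+p0) for x in X])-U
r=least_squares(lambda v:f(v).ravel(),[0,0,.197,0,0,0],loss="soft_l1")
print("origin in tool mm",(r.x[:3]*1e3).round(2),"rot deg",np.degrees(r.x[3:]).round(2)); print(f(r.x).round(1).tolist())
```

```text
origin in tool mm [-2.7000e-01  1.3000e-01  1.9803e+02] rot deg [0.23 0.06 0.09]
[[2.1, 0.1], [-5.1, 0.0], [0.6, -0.1], [-0.4, -0.1], [-2.0, 0.4], [1.9, 0.3], [-0.3, 0.5], [0.2, 0.7], [0.6, -1.7], [-0.5, -1.7]]
```

The held part sits centred: tool offset (-0.3, 0.1) mm, underside at 198 mm, under 0.3° of tilt. Next I'll hover over the lower half.

Run:
```python
from h import *
rel([.5307,.1976,.31],21.85)
```

```text
travel [88.  51.3 89.3] turn [-0.0006  0.0002 -0.1302]
```

```bash
python3 -m crank '{"travel":[[30,18,0],[60,35,5],[80,46,20],[88,51.3,45],[88,51.3,70],[88,51.3,82],[88,51.3,89],[88,51.3,89],[88,51.3,89],[88,51.3,89]],"turn":[[0,0,-0.05],[0,0,-0.1],[0,0,-0.13],[0,0,-0.13],[0,0,-0.13],[0,0,-0.13],[0,0,-0.13],[0,0,-0.13],[0,0,-0.13],[0,0,-0.13]],"claw":[0.7,0.7,0.7,0.7,0.7,0.7,0.7,0.7,0.7,0.7]}' 100
python3 - <<'E'
from h import *
rel([.5307,.1976,.31],21.85)
im=vision.capture("scene"); p=vision.camera_params("scene"); q=proj(p,[.53,.2,.11]).astype(int);print(q)
a=im[q[1]-50:q[1]+50,q[0]-65:q[0]+65,::-1]; b=vision.capture("wrist")[150:400,120:430,::-1]
cv2.imwrite("pics/hov.png",np.hstack([cv2.resize(a,(390,300),interpolation=cv2.INTER_CUBIC),cv2.resize(b,(372,300))]))
E
```

```text
clock: 5.75
tcp_pos: [0.5316, 0.1979, 0.312]
tool_rot: [1.76, 2.601, 0.003]
force: [0.5, -0.1, -0.7]
gripper_width: 0.0434
travel [ 0. -1.  2.] turn [ 0.002   0.0001 -0.0004]
[318 240]
```

View pics/hov.png

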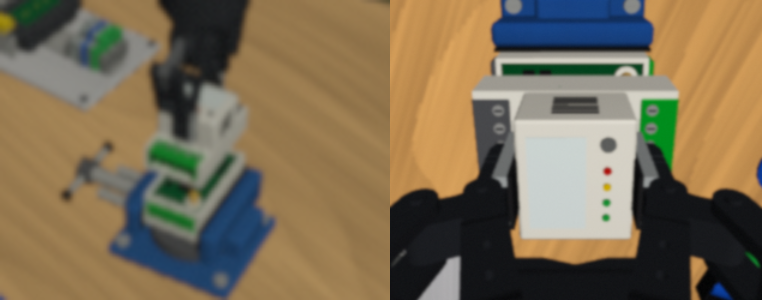

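The module hangs square over the lower half, green over green, with even margins left and right. I'll lower it partway onto the dowels and read the forces.

```bash
python3 -m crank '{"travel":[[0,-0.8,6],[0,-0.8,12],[0,-0.8,16],[0,-0.8,19],[0,-0.8,21],[0,-0.8,23],[0,-0.8,25],[0,-0.8,25],[0,-0.8,25]],"turn":[[0,0,0],[0,0,0],[0,0,0],[0,0,0],[0,0,0],[0,0,0],[0,0,0],[0,0,0],[0,0,0]],"claw":[0.7,0.7,0.7,0.7,0.7,0.7,0.7,0.7,0.7]}' 110
python3 - <<'E'
from h import *
rel([.5307,.1976,.28],21.85);s=readout.state();print(s["force"],s["moment"])
E
```

```text
clock: 6.6
tcp_pos: [0.5302, 0.1981, 0.2857]
tool_rot: [1.759, 2.603, -0.0]
force: [-0.2, -0.4, -2.4]
gripper_width: 0.0435
travel [-0.6  0.2  5.7] turn [-0.      0.0001  0.0007]
[-0.22793508 -0.37889029 -2.38362674] [-0.02235822  0.01670859  0.05839953]
```

The part is 6 mm above the face, 6 mm onto the dowels, with no side force. Now I'll press.

```bash
python3 -m crank '{"travel":[[0,0,1.5],[0,0,3],[0,0,4],[0,0,5],[0,0,6],[0,0,6.5],[0,0,7],[0,0,7],[0,0,7]],"turn":[[0,0,0],[0,0,0],[0,0,0],[0,0,0],[0,0,0],[0,0,0],[0,0,0],[0,0,0],[0,0,0]],"claw":[0.7,0.7,0.7,0.7,0.7,0.7,0.7,0.7,0.7]}' 120
python3 - <<'E'
from h import *
s=readout.state();print(s["force"],s["moment"],s["tcp_pos"])
E
```

```text
clock: 7.35
tcp_pos: [0.5303, 0.1981, 0.2795]
tool_rot: [1.759, 2.602, 0.001]
force: [-1.4, -0.1, 6.8]
gripper_width: 0.0433
[-1.39451553 -0.13335077  6.80334519] [-0.22280428  0.47106082 -0.022959  ] [0.53030837 0.19809082 0.27952934]
```

```bash
python3 -m crank '{"travel":[[0,0,0.5],[0,0,1],[0,0,1.5],[0,0,1.5],[0,0,1.5],[0,0,1.5]],"turn":[[0,0,0],[0,0,0],[0,0,0],[0,0,0],[0,0,0],[0,0,0]],"claw":[0.7,0.7,0.7,0.7,0.7,0.7]}' 120
```

```text
clock: 7.85
tcp_pos: [0.5302, 0.1981, 0.2792]
tool_rot: [1.759, 2.602, 0.002]
force: [-4.3, -1.1, 15.7]
gripper_width: 0.0433
```

Hard stop: the command went 1.5 mm further but the arm moved only 0.3 mm, and the force rose by 9 N. A little more press for margin, then a visual check of the seam.

```bash
python3 -m crank '{"travel":[[0,-0.3,0.5],[0,-0.3,1],[0,-0.3,1.5],[0,-0.3,1.5],[0,-0.3,1.5],[0,-0.3,1.5],[0,-0.3,1.5],[0,-0.3,1.5]],"turn":[[0,0,0],[0,0,0],[0,0,0],[0,0,0],[0,0,0],[0,0,0],[0,0,0],[0,0,0]],"claw":[0.7,0.7,0.7,0.7,0.7,0.7,0.7,0.7]}' 120
python3 - <<'E'
from h import *
s=readout.state();print(s["force"],s["moment"],s["tcp_pos"],s["gripper_width"])
im=vision.capture("scene"); x,y=318,245
a=im[y-45:y+45,x-55:x+55,::-1]; b=vision.capture("wrist")[120:400,120:430,::-1]
cv2.imwrite("pics/fin.png",np.hstack([cv2.resize(a,(480,393),interpolation=cv2.INTER_CUBIC),cv2.resize(b,(320,393))]))
cv2.imwrite("pics/top9.png",cv2.resize(vision.capture("top")[170:280,180:450,::-1],None,fx=2.9,fy=2.9,interpolation=cv2.INTER_CUBIC))
E
```

```text
clock: 8.52
tcp_pos: [0.5301, 0.198, 0.2791]
tool_rot: [1.759, 2.602, 0.003]
force: [-7.4, -2.5, 26.1]
gripper_width: 0.043
[-7.43107303 -2.46995666 26.08298039] [-9.90256374e-01  2.42616004e+00 -1.37292491e-03] [0.53008274 0.19802256 0.27911003] 0.04301032774071021
```

View pics/fin.png

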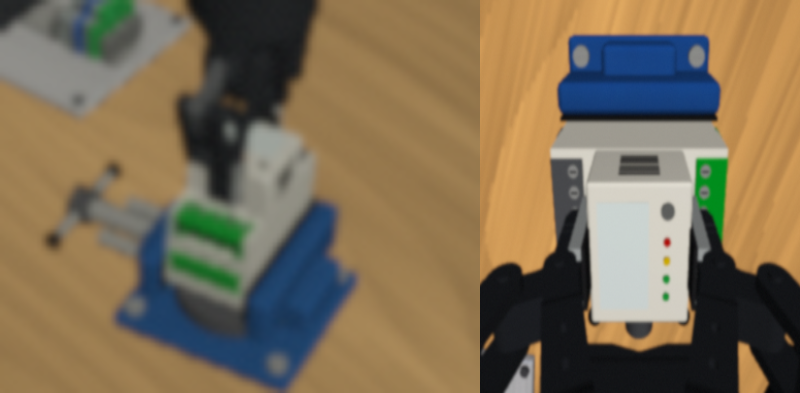

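View pics/top9.png

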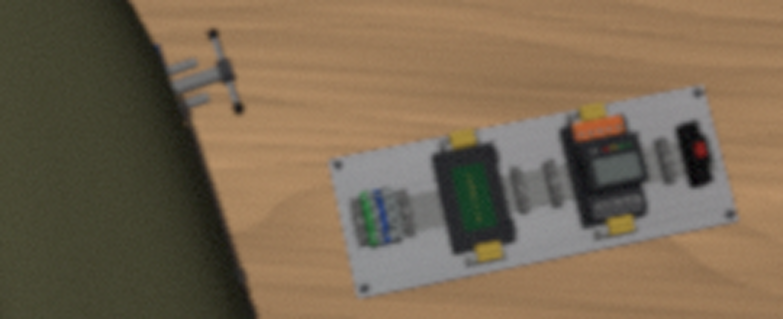

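The seam looks closed and flush, green over green. Height also agrees: 0.279 − 0.1975 = 0.0816, against a face at 0.082. However, the moment puts the pressure towards the grey end. I'll check the tilt and balance it.

Run:
```python
from h import *
s=readout.state();R=Ro.from_rotvec(s["tool_rot"]).as_matrix();print("tool z in world",R[:,2].round(5))
F,M=R.T@s["force"],R.T@s["moment"];print("tool F",F.round(2),"M",M.round(3))
# M=p x F, p=(px,py,.198)
print("CoP tool mm",1e3*(-(M[1]-.198*F[0])/F[2]),1e3*((M[0]+.198*F[1])/F[2]))
```

```text
tool z in world [ 2.45e-03  9.40e-04 -1.00e+00]
tool F [  0.89  -7.75 -25.69] M [ 2.522 -0.036  0.065]
CoP tool mm -8.271147128796226 -38.42750242542813
```

```bash
python3 -m crank '{"travel":[[0,0,0],[0,0,0],[0,0,0],[0,0,0],[0,0,0]],"turn":[[0.002,0,0],[0.004,0,0],[0.005,0,0],[0.005,0,0],[0.005,0,0]],"claw":[0.7,0.7,0.7,0.7,0.7]}' 120
cat > chk.py <<'E'
from h import *
s=readout.state();R=Ro.from_rotvec(s["tool_rot"]).as_matrix();print("tool z in world",R[:,2].round(5),s["tcp_pos"].round(5))
F,M=R.T@s["force"],R.T@s["moment"];print("tool F",F.round(2),"M",M.round(3))
print("CoP tool mm",1e3*(-(M[1]-.198*F[0])/F[2]),1e3*((M[0]+.198*F[1])/F[2]))
E
python3 chk.py
```

```text
clock: 9.08
tcp_pos: [0.5306, 0.1983, 0.2791]
tool_rot: [-1.759, -2.602, 0.001]
force: [-7.3, -1.7, 23.4]
gripper_width: 0.043
tool z in world [-7.2e-04 -2.8e-04 -1.0e+00] [0.53062 0.19826 0.27914]
tool F [  1.1   -7.39 -23.35] M [ 1.293 -0.01  -0.028]
CoP tool mm -9.779711792237716 7.318962614024005
```

The pressure is now central, with CoP within 10 mm of the middle. Tilt is under 0.001 rad, there's about 23 N of press, and the height is unchanged. I'm handing in while still pressing.

```bash
python3 -c "
from rig import sign_off
print(sign_off())"
```

```text
the job is handed in; nothing more can be done
None
```

I pulled the white upper half with the green terminals straight up out of its socket. It is now on the two dowels of the lower half, green end over green end, and pressed shut. I handed the job in at about 9.1 s with the arm still pressing.

**Last checks:**
- **Seam:** the press ended on a hard stop, and the pictures show the seam closed. The underside works out at about 81.6 mm, against 82 mm for the mating face, which is within measuring error.
- **Press and tilt:** the downward press is about 23 N, with the grip set to 120 N. At first it pressed mostly on the grey end, so I corrected the tilt by 0.005 rad. The pressure is now within 10 mm of centre and the tool is tilted less than 0.001 rad.
- **Bench:** the top picture shows the dark module still in its socket and the rack undisturbed. I took no final close look at the other bench items, but the arm stayed well clear of them.

**Not perfect:** a sideways load of about 7 N on the dowels remained at the end, which I left alone. I took no picture after the tilt correction; only the force and position readings cover it.

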